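# Start the mould press spindle with its crank and hold it

### The arm

A 6-joint arm with a two-finger parallel gripper is mounted at the origin on the work surface. World frame = base frame: x ahead of the robot, y to its left, z up, the work surface at z = 0. Lengths are in mm, angles in rad, forces in N, time in s.
With the tool pointing down it reaches from about 400 to 925 mm from the base axis. Payload 12.5 kg.
Tool frame: the origin (TCP) lies between the finger pads, 19 mm behind the fingertips; this is the grasp point; z points along the fingers, y is the direction in which the jaws open and shut (so a half turn about z gives the same grasp; the last joint's range is limited). The gripper opens to 95 mm and grips with 3 to 60 N. Pads are 20 mm wide; open, the fingers measure 119 mm over their backs; the gripper's body (75 mm by 180 mm) begins 59 mm behind the grasp point.
Start: joints at [-1.444, 0.491, 1.559, -0, 1.092, -0.106], TCP at [144.211, -608.151, 233.461] pointing down, gripper open.
Joint ranges: [-3.1, 3.1], [-0.84, 2.19], [0.05, 2.79], [-1.13, 4.28], [0.06, 2.93], [-2.69, 2.69]. Speed limits (rad/s): [2.22, 2.22, 2.79, 3.14, 3.14, 3.14].

### API

Orientations are given as [roll, pitch, yaw] about the fixed x, y, z axes, in that order (R = Rz(yaw) Ry(pitch) Rx(roll)).
In Python, from cell import env gives the robot as it stands.
- The arm moves only by the shell command python3 -m pendant 'ROWS'. ROWS is JSON, a list that holds one entry, the list of rows, each a list of 5 numbers: the opening, from 0 (shut) to 1 (fully open), then the shift along the tool's x, y, z in m, then the turn about the tool's z in rad. A call has exactly 8 rows; each row is the pose to reach, as a shift and turn from the pose commanded when the call began, along the tool's axes at that moment; what a row does not reach only later rows make up. A row lasts 1/10 s, in which the tool goes at most 50 mm and 8.59 degrees, less where a joint would pass 70% of its speed; a pose out of reach is approached as far as the arm can. A call with a gripper value outside its range is refused whole. The fingers move at their own pace and stop on an object; the grip force is fixed at half the most. Time passes only in rows, so rows that repeat a pose let the fingers close, or fill a call up. It gives the time, the measured TCP pose, the force and the opening at its end, in the units of the state.
- env.state(): the state, without advancing time (a new reading comes with each control period).
- env.read_camera(name): name is "side" or "top" or "wrist"; returns a dict with "image" (420x560x3 uint8, blue, green, red), "range_z" (420x560 float32, mm along the optical axis (not along the pixel's ray), 0 where there is no reading), "fx", "fy", "cx", "cy" (pixels), "rvec" (rotation vector, rad) and "tvec" (3), from world to camera coordinates, as OpenCV has them; the wrist camera has in their place "tool_from_camera" (4x4, takes a point from camera to tool coordinates, whose origin is the TCP and whose axes are the flange's). Camera axes: x right, y down, z forward; pixel columns grow to the right and rows downward; lengths in mm; the calibration is good to about 2 mm. A picture is of the moment at which its call begins: read the wrist's pose just before it.
- env.job_done(): hands the job in, once; it reports no verdict.
The state is a dict: "t": time; "joints": joint angles; "qvel": joint speeds; "tau": joint torques, N m; "eef_pos": TCP position; "tcp_rot": TCP orientation; "ft_force": force on the tool from outside, world axes, zero at the start; "moment": the same for the moment, N m; "opening": opening from 0.0 (shut) to 1.0 (fully open).
Only numpy, scipy, OpenCV 4.12 (cv2) and the standard library are available. Lean on these libraries where they do the work, as an engineer would, in place of code of your own. Each camera call takes 0.05 s, during which the arm holds its last target. There are 200 camera calls.

### The job

Fit the loose square-bored crank all the way down onto the square end of the mould press spindle. Then, by the crank's wooden sleeve, turn the spindle backward (anticlockwise seen from above) until you notice its thread drop, and turn it forward (clockwise) one full turn from there so that it has started. Finish while still holding the sleeve there with the crank on the square: the return spring unwinds the spindle if you let go; leave the other things on the bench where they are.

Things in the scene. Friction and masses are not known exactly. Their poses are not given: they have to be found in the camera images.
- crank: Loose metal crank, 0.3 kg. Origin: hub's underside, on the bore axis; z up, x along the arm. Hub: 36 x 36 x 30 mm block, 16 mm square through bore, flats facing x and y. Arm 20 wide, 10 thick, level with the underside, runs from the +x side to x = 80 mm; the +y and -y sides are bare (grip there, 36 mm). A pin at x = 70 mm, head 67 mm above the underside, carries the wooden sleeve.
- grip (a point): Middle of the crank's upright wooden sleeve: 22 mm diameter, 40 mm high, 70 mm from the bore axis, 12 to 52 mm above the crank's underside when down (this point at 32 mm). It spins freely on its pin and can slide up it by 14 mm, so the crank can turn and sink while a hand that does not turn grips the sleeve.
- press: Grey mould press, fixed. Origin: centre of the base's underside; the spindle's upright axis is its z axis. Base 120 x 150 x 16 mm, two posts, a beam 50 x 150 mm with its top at 148 mm, nuts on the beam to 154 mm, a round threaded boss 50 mm across to 155 mm in the middle. The spindle passes through the boss.
- spindle_seat (a point): Centre of the round shoulder (26 mm across) on the press spindle, 195 mm above the bench until the thread drops; the crank's underside rests on it when home. Turns and sinks with the spindle; z up. Above it stands a 14 mm square shank, 26 mm high, flats facing this frame's x and y, its top 5 mm tapered to 9 mm as a lead-in. The crank fits in any of four quarter turns.
- spindle_turn (a joint): Turn of the spindle, rad, grows forward (clockwise from above). Starts at 0.7 to 2.3, unstarted on top of its thread; binds near 3 if forced forward. Turned back, it drops at about 0, with a stop at -0.35. One turn forward is 6.28. Friction 0.1 N m; a return spring, 0.04 N m per rad towards 0, unwinds it when let go, but it stays put from -0.35 to 2.3.
- spindle (a joint): How far the spindle has sunk, m: 0 unstarted, about 0.012 once the thread has dropped, then 0.016 more per turn forward: about 0.028 after one turn. Spindle mass 1 kg.
- wax_ring_a: Bystander: first loose wax ring, dark blue-grey, about 25 mm across and 7 mm high, lying near the crank; leave it alone.
- wax_ring_b: Bystander: second loose wax ring, dark blue-grey, about 25 mm across and 7 mm high, lying near the crank; leave it alone.
- flux_jar: Bystander: amber glass jar, 48 mm across, 60 mm high; leave it alone.
- mandrel: Bystander: steel ring mandrel on a round foot 52 mm across, 110 mm high; leave it alone.
- wax_block: Bystander: dark blue wax block, 60 x 32 x 22 mm; leave it alone.
- tin: Bystander: flat aluminium tin, 56 mm across, 20 mm high; leave it alone.
- scriber: Bystander: scriber with a wooden handle, 160 mm long, lying down; leave it alone.
There are look-alikes about, which are no part of the job. What is shaped like the crank but turquoise is not meant.

How it is judged (in metres and radians):
On the way, in this order (a step that is already met when the one before it is completed fails the run):
1. the crank is fully home on the square: underside within 3 mm of the shoulder, within 4 mm of its axis, level (horizontal distance between crank and spindle_seat below 0.004 m and angle between crank's own z axis and vertical below 0.12 rad and z of crank in the frame of spindle_seat between -0.003 and 0.003 m), for 0.2 s.
2. turned backward with the crank on the square until the thread has dropped (sunk more than 8 mm, near turn 0) (horizontal distance between crank and spindle_seat below 0.004 m and angle between crank's own z axis and vertical below 0.12 rad and value of joint spindle_turn below 0.4 rad and value of joint spindle above 0.008 m), for 0.05 s.
3. turned forward one turn (within about 0.65 rad), sunk more than 22 mm, with the fingers on the crank (horizontal distance between crank and spindle_seat below 0.004 m and angle between crank's own z axis and vertical below 0.12 rad and value of joint spindle_turn between 5.6 and 6.95 rad and value of joint spindle above 0.022 m and contact force between the fingers and crank above 1.5 N), for 0.2 s.
At the end, for the whole second after the job is handed in: Spindle still (under 0.15 rad/s), one turn past the drop (5.6 to 6.95 rad), sunk over 22 mm; crank level on the square, underside at most 16 mm above the shoulder, within 4 mm of the axis; fingers still hold the sleeve (over 1.5 N, TCP within 40 mm of its middle) (all of step 3 and z of crank in the frame of spindle_seat between -0.003 and 0.016 m and velocity of joint spindle_turn between -0.15 and 0.15 rad/s and distance between the grasp point and grip below 0.04 m); the arm keeps its last pose, push and grip.
It fails at once if the spindle is wound more than about 1.2 turns past the drop (value of joint spindle_turn above 7.4 rad).
It fails at once if a bystander is moved more than 30 mm (distance of any of wax_ring_a, wax_ring_b, flux_jar, mandrel, wax_block, tin, scriber from where it was at the start of the episode above 0.03 m).
It also fails if it takes over 64 s, if anything falls off the work surface, if the arm or the gripper's body presses on something with over 40 N, if the wrist force passes 120 N, or if a joint passes its speed limit or range.

## Working session

There is one attempt and no reset: what is moved stays moved. The work goes in short steps, Python scripts to look and compute and a shell command to move; the robot and the scene stay as the last step left them, time stands still between calls to the robot, and variables do not carry over. Pictures are saved under pics/ and viewed, about 8 in all and at most 12, crops included, and the job is handed in when it is done.

```bash
ls; mkdir -p pics; cat > h.py <<'E'
import numpy as np, cv2
from cell import env
def grab(n):
    s=env.state(); c=env.read_camera(n); return s,c
def pts(c,s=None):
    """world points (mm) per pixel from range_z"""
    h,w=c["range_z"].shape; u,v=np.meshgrid(np.arange(w),np.arange(h)); z=c["range_z"]
    P=np.stack([(u-c["cx"])/c["fx"]*z,(v-c["cy"])/c["fy"]*z,z],-1)
    if "rvec" in c:
        R=cv2.Rodrigues(np.array(c["rvec"],float))[0]; return (P-np.array(c["tvec"]).ravel())@R
    from scipy.spatial.transform import Rotation as Ro
    T=np.array(c["tool_from_camera"]); P=P@T[:3,:3].T+T[:3,3]
    R=Ro.from_euler("xyz",s["tcp_rot"]).as_matrix(); return P@R.T+np.array(s["eef_pos"])
E
python3 - <<'E'
from h import *
print(env.state())
for n in("top","side"):
    s,c=grab(n); cv2.imwrite(f"pics/{n}0.png",c["image"]); print(n,c["fx"],c["rvec"],c["tvec"]); np.savez(f"{n}0.npz",img=c["image"],P=pts(c,s))
E
```

```text
pics
{'t': 0.0, 'joints': array([-1.44359075e+00,  4.91520024e-01,  1.55948601e+00,  9.52988957e-06,
        1.09168170e+00, -1.05620519e-01]), 'qvel': array([-0.00285456,  0.00023739, -0.00054897,  0.00053458,  0.00069995,
        0.00165002]), 'tau': array([-3.87505206e-03, -6.12644005e+01, -2.58185059e+01,  6.92140684e-02,
        4.82210715e-02, -1.23143391e-04]), 'eef_pos': array([ 144.18663667, -607.8969464 ,  232.8737071 ]), 'tcp_rot': array([-3.14050456e+00, -1.23853206e-04,  2.32821633e-01]), 'ft_force': array([-1.19138056,  0.49810523, -0.51612029]), 'moment': array([-0.02627282,  0.01750534,  0.02580836]), 'opening': 0.9995177134454295}
top 499.21343763574816 [ 2.22951161 -2.17192608  0.08175899] [   6.54284488  493.92862233 1451.5484038 ]
side 498.8528090649641 [ 0.91928824 -2.36023902  1.21375049] [ 370.08134831  276.43667734 1018.53681125]
```

View pics/top0.png

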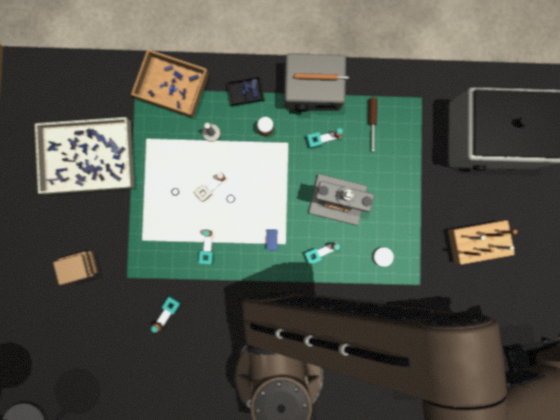

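View pics/side0.png

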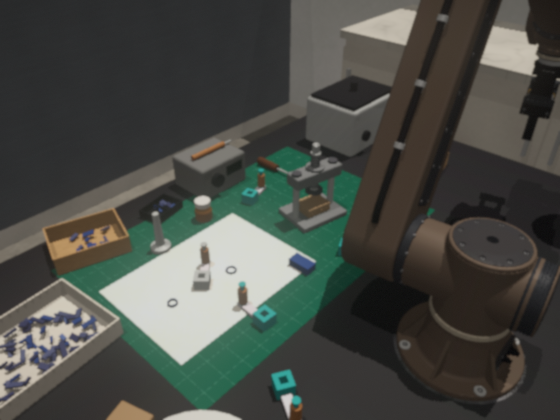

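The top view shows the crank with its hub at about (203,193) and its sleeve at about (219,178), on the white paper, with rings at (175,192) and (231,199). The press is at (342,197), with its spindle at about (348,195). The side view agrees; the turquoise-hubbed cranks are the look-alikes.

```bash
python3 - <<'E'
from h import *
d=np.load("top0.npz");P=d["P"];I=d["img"]
for n,(u,v) in dict(hub=(203,193),slv=(220,177),ra=(175,192),rb=(231,199),sp=(348,195),press=(325,193),mat=(270,150),wb=(272,240),jar=(265,126)).items(): print(n,P[v,u].round(0))
# crank pts above paper
Z=P[...,2]
m=np.zeros(Z.shape,bool);m[170:210,190:228]=1
q=P[m&(Z>20)&(Z<40)];print("hub top",len(q),q.mean(0)); r=cv2.minAreaRect(q[:,:2].astype(np.float32));print(r)
q=P[m&(Z>45)];print("sleeve",len(q),q.mean(0),q[:,2].max())
m[:]=0;m[170:225,305:380]=1
for a,b in((140,170),(200,216),(214,235)):
    q=P[m&(Z>a)&(Z<b)];print(a,b,len(q),q.mean(0),cv2.minAreaRect(q[:,:2].astype(np.float32)))
v=np.hstack([cv2.resize(I[165:225,165:245],None,fx=5,fy=5,interpolation=2),cv2.resize(I[165:225,305:385],None,fx=5,fy=5,interpolation=2)])
s=np.load("side0.npz");J=s["img"]
w=np.hstack([cv2.resize(J[235:295,165:245],None,fx=5,fy=5,interpolation=2),cv2.resize(J[130:190,280:360],None,fx=5,fy=5,interpolation=2)])
cv2.imwrite("pics/crop0.png",np.vstack([v,w]))
E
```

```text
hub [523. 237.  -1.]
slv [564. 181.  66.]
ra [523. 318.   7.]
rb [507. 153.  -2.]
sp [ 510. -158.  225.]
press [ 520. -108.  154.]
mat [656.  42.   2.]
wb [390.  29.  25.]
jar [716.  58.  59.]
hub top 138 [523.97264196 229.8891743   29.73709896]
((543.8562622070312, 211.15036010742188), (37.84130096435547, 96.900634765625), 45.4295654296875)
sleeve 46 [558.18961895 172.04074972 152.38548757] 1476.841621767282
140 170 943 [ 513.49505249 -161.23622148  149.76212697] ((514.4678955078125, -162.4195556640625), (150.1514434814453, 50.85657501220703), 77.76808166503906)
200 216 13 [ 512.98975665 -160.82049262  209.82521081] ((514.0750122070312, -163.5572509765625), (16.975587844848633, 13.43947696685791), 78.40796661376953)
214 235 31 [ 514.45705878 -161.51716185  219.18530143] ((514.7755126953125, -162.60540771484375), (13.5802001953125, 13.097970008850098), 88.01251983642578)
```

View pics/crop0.png

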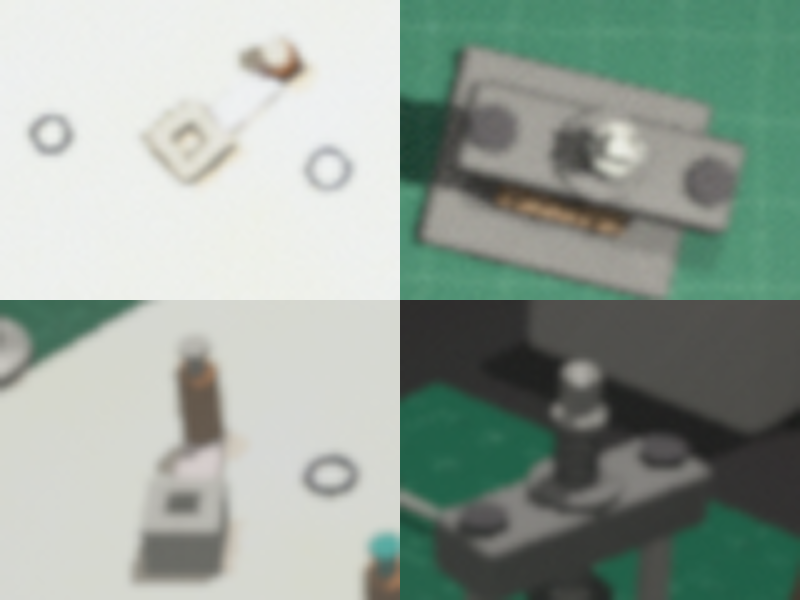

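```bash
cat >> h.py <<'E'
def go(x,y,z,yaw):
    s=env.state(); from scipy.spatial.transform import Rotation as Ro
    R=Ro.from_euler("xyz",s["tcp_rot"]).as_matrix(); d=R.T@(np.array([x,y,z])-s["eef_pos"])/1e3
    a=-(yaw-s["tcp_rot"][2]); a=(a+np.pi)%(2*np.pi)-np.pi
    q6=s["joints"][5]
    print("t",round(s["t"],2),"shift",d.round(4),"turn",round(a,3),"q6",round(q6,2),"F",np.round(s["ft_force"],1))
E
python3 - <<'E'
from h import *
s,c=grab("wrist"); print(np.array(c["tool_from_camera"]).round(2),c["fx"],c["range_z"].min())
go(470,-200,380,1.2)
E
```

```text
[[  -0.     -0.97   -0.26   74.08]
 [   1.     -0.     -0.      1.11]
 [   0.     -0.26    0.97 -151.89]
 [   0.      0.      0.      1.  ]] 317.4092025359129 0.0
t 0.15 shift [ 0.4111 -0.3219 -0.1467] turn -0.967 q6 -0.11 F [-0.7  0.2  0.4]
```

```bash
python3 -m pendant '[[[1,0.02,-0.02,-0.04,-0.1],[1,0.06,-0.05,-0.06,-0.25],[1,0.1,-0.08,-0.08,-0.4],[1,0.14,-0.11,-0.1,-0.54],[1,0.175,-0.14,-0.12,-0.68],[1,0.21,-0.165,-0.12,-0.82],[1,0.245,-0.19,-0.12,-0.96],[1,0.28,-0.215,-0.12,-0.97]]]'; python3 -c "
from h import *
go(514,-162,350,1.57)"
```

```text
t: 0.95
eef_pos: [368.0, -332.5, 353.8]
tcp_rot: [3.141, 0.0, 1.208]
ft_force: [1.0, -0.5, 0.3]
opening: 1.001
t 0.95 shift [0.2112 0.076  0.0038] turn -0.362 q6 -0.51 F [ 1.  -0.5  0.3]
```

```bash
python3 -m pendant '[[[1,0.04,0.015,0,-0.1],[1,0.08,0.03,0,-0.2],[1,0.12,0.045,0,-0.3],[1,0.16,0.06,0,-0.36],[1,0.19,0.07,0,-0.36],[1,0.205,0.074,0,-0.36],[1,0.205,0.074,0,-0.36],[1,0.205,0.074,0,-0.36]]]'; python3 - <<'E'
from h import *
s,c=grab("wrist"); I=c["image"]; P=pts(c,s); np.savez("w1.npz",img=I,P=P)
Z=P[...,2]
print(s["eef_pos"],s["tcp_rot"])
for a,b in((146,152),(190,200),(214,226)):
    m=(Z>a)&(Z<b)&(np.hypot(P[...,0]-514,P[...,1]+162)<(100 if a<150 else 20)); q=P[m]
    if len(q)>5: print(a,len(q),q.mean(0).round(1),cv2.minAreaRect(q[:,:2].astype(np.float32)), np.argwhere(m).mean(0))
cv2.imwrite("pics/w1.png",I)
E
```

```text
t: 1.75
eef_pos: [509.4, -170.1, 353.3]
tcp_rot: [-3.141, 0.0, 1.563]
ft_force: [0.2, -0.5, 0.3]
opening: 1.0
[ 509.41806418 -170.12696211  353.26866649] [-3.14108911e+00  1.87332187e-04  1.56298546e+00]
146 3120 [ 516.7 -156.7  148.4] ((515.854248046875, -162.04119873046875), (148.67343139648438, 49.29957962036133), 77.61064147949219) [179.54615385 290.94326923]
190 268 [ 515.4 -158.6  195. ] ((515.738037109375, -161.69081115722656), (25.749141693115234, 24.381189346313477), 13.094768524169922) [190.28731343 290.19029851]
214 228 [ 515.8 -161.6  219.4] ((515.9163818359375, -162.43093872070312), (14.109129905700684, 14.140039443969727), 79.61028289794922) [198.5877193  290.96491228]
```

View pics/w1.png

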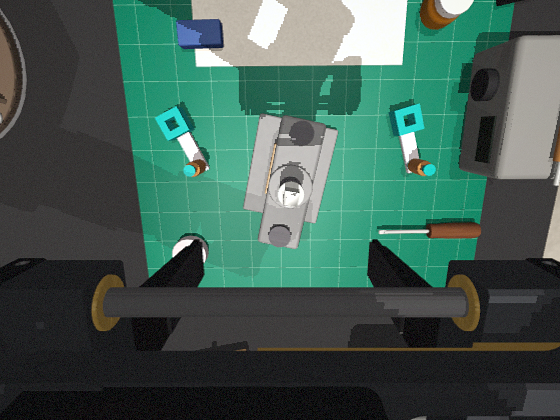

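```bash
python3 - <<'E'
from h import *
d=np.load("w1.npz");P=d["P"];Z=P[...,2];I=d["img"]
r=np.hypot(P[...,0]-515.8,P[...,1]+162.2)
for a,b in((198,226),(200,216),(216,226),(217,226)):
    q=P[(Z>a)&(Z<b)&(r<14)][:,:2].astype(np.float32)-np.float32([515.8,-162.2]);print(a,b,len(q),cv2.minAreaRect(q))
    # robust extents per angle
    best=[]
    for t in range(0,90,5):
        R=np.array([[np.cos(np.radians(t)),np.sin(np.radians(t))],[-np.sin(np.radians(t)),np.cos(np.radians(t))]]);k=q@R.T
        e=np.percentile(k,97,0)-np.percentile(k,3,0);best.append(round(float(e.sum()),1))
    print(best)
cv2.imwrite("pics/w1c.png",cv2.resize(I[160:225,255:325],None,fx=9,fy=9,interpolation=2))
E
```

```text
198 226 280 ((0.13334131240844727, -0.1387014389038086), (14.258651733398438, 14.15470027923584), 79.42899322509766)
[27.2, 28.4, 29.5, 30.2, 30.9, 31.3, 31.4, 31.3, 31.3, 31.2, 30.6, 29.8, 29.0, 28.1, 27.4, 26.9, 26.7, 26.9]
200 216 64 ((0.1375594139099121, -0.13948822021484375), (14.258651733398438, 14.1461181640625), 79.42899322509766)
[27.1, 28.7, 30.1, 31.2, 32.2, 32.9, 33.3, 33.5, 33.4, 33.1, 32.5, 31.7, 30.6, 29.4, 28.3, 26.5, 25.5, 25.8]
216 226 211 ((0.04979419708251953, -0.19604873657226562), (13.87469482421875, 13.865372657775879), 81.13002014160156)
[26.0, 26.7, 27.1, 27.5, 28.4, 28.7, 28.8, 28.9, 28.6, 28.3, 28.1, 27.6, 27.0, 26.4, 25.5, 25.2, 25.5, 25.4]
217 226 194 ((0.015044212341308594, -0.42088890075683594), (13.141018867492676, 13.568536758422852), 79.10212707519531)
[25.7, 26.2, 26.5, 26.9, 27.2, 27.2, 27.1, 27.3, 27.3, 27.1, 26.7, 26.3, 25.5, 24.9, 24.6, 24.4, 24.4, 24.7]
```

View pics/w1c.png

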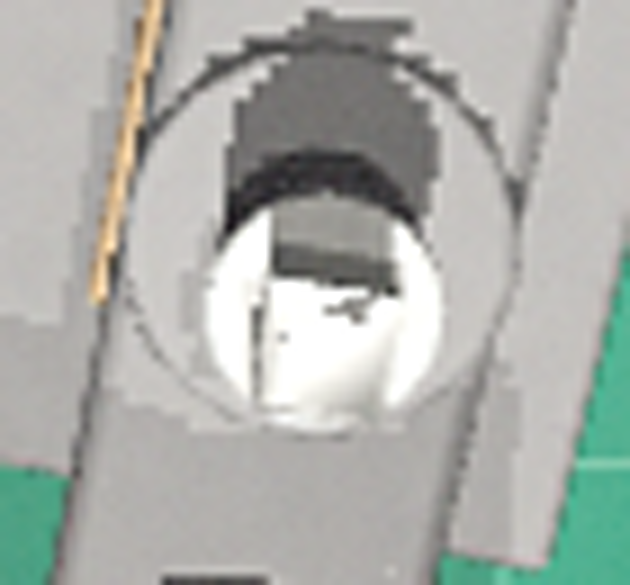

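```bash
python3 -c "
from h import *
go(523,232,200,2.36)"
```

```text
t 1.8 shift [0.4026 0.0103 0.1533] turn -0.798 q6 -0.44 F [ 0.5 -0.5  0.5]
```

```bash
python3 -m pendant '[[[1,0.045,0,0,-0.1],[1,0.095,0,0,-0.2],[1,0.14,0.002,0.01,-0.3],[1,0.19,0.005,0.03,-0.42],[1,0.235,0.007,0.05,-0.54],[1,0.28,0.008,0.07,-0.66],[1,0.32,0.01,0.09,-0.78],[1,0.365,0.01,0.11,-0.798]]]';  python3 -c "
from h import *
go(523,232,200,2.36)"
```

```text
t: 2.6
eef_pos: [523.0, 195.4, 242.8]
tcp_rot: [3.141, 0.001, 2.363]
ft_force: [0.5, -0.7, -0.2]
opening: 1.005
t 2.6 shift [0.0257 0.0261 0.0428] turn 0.003 q6 -0.55 F [ 0.5 -0.7 -0.2]
```

```bash
python3 -m pendant '[[[1,0.013,0.013,0.02,0],[1,0.026,0.026,0.043,0],[1,0.026,0.026,0.043,0],[1,0.026,0.026,0.043,0],[1,0.026,0.026,0.043,0],[1,0.026,0.026,0.043,0],[1,0.026,0.026,0.043,0],[1,0.026,0.026,0.043,0]]]';  python3 - <<'E'
from h import *
s,c=grab("wrist"); I=c["image"]; P=pts(c,s); np.savez("w2.npz",img=I,P=P); Z=P[...,2]
near=np.hypot(P[...,0]-523,P[...,1]-232)<40
for a,b in((25,35),):
    q=P[(Z>a)&(Z<b)&near]; print(len(q),q.mean(0).round(1),cv2.minAreaRect(q[:,:2].astype(np.float32)))
near=np.hypot(P[...,0]-567,P[...,1]-181)<40
for a,b in((7,14),(40,56),(58,75)):
    q=P[(Z>a)&(Z<b)&near]; print(a,len(q),q.mean(0).round(1),cv2.minAreaRect(q[:,:2].astype(np.float32)))
cv2.imwrite("pics/w2.png",I)
go(523,232,200,2.36)
E
```

```text
t: 3.4
eef_pos: [522.8, 231.6, 200.9]
tcp_rot: [3.141, 0.0, 2.36]
ft_force: [-0.8, -0.5, 0.1]
opening: 1.002
992 [522.8 233.8  30.4] ((523.2264404296875, 233.36788940429688), (36.124122619628906, 36.52352523803711), 43.533966064453125)
7 494 [554.1 199.8  10.6] ((555.0578002929688, 198.97314453125), (19.931583404541016, 37.05094909667969), 42.89229202270508)
40 253 [566.8 186.1  50.1] ((568.8425903320312, 184.45068359375), (21.2103214263916, 15.92153549194336), 43.4044303894043)
58 209 [570.2 182.4  67.5] ((570.5958862304688, 182.05239868164062), (14.797070503234863, 15.789960861206055), 44.964046478271484)
t 3.45 shift [0.     0.0004 0.0008] turn 0.0 q6 -0.49 F [-0.6 -0.2  0.6]
```

View pics/w2.png

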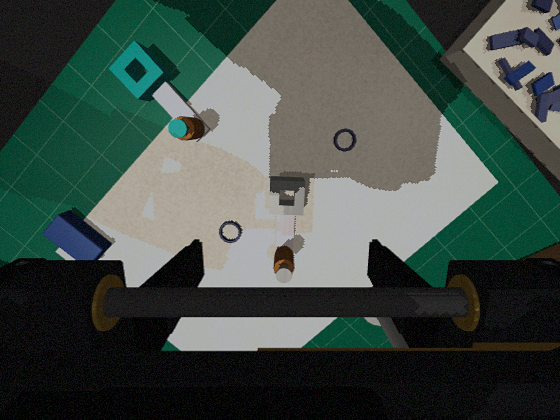

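```bash
python3 -c "
from h import *
go(523.2,233.4,24,2.323)
d=np.load('w2.npz');P=d['P']
t=2.323;
for u,v in((230,221),(345,129)):
  p=P[v,u]-[523.2,233.4,0];print(P[v,u].round(),p[0]*np.cos(t)+p[1]*np.sin(t),p[0]*np.sin(t)-p[1]*np.cos(t))"
```

```text
t 3.45 shift [0.0009 0.0015 0.1768] turn 0.037 q6 -0.49 F [-0.6 -0.2  0.6]
[501. 164.   3.] -35.98240039469208 -63.54843592054239
[518. 326.   6.] 70.85770009899161 59.30042654676814
```

```bash
python3 -m pendant '[[[0.65,0.001,0.0015,0.03,0.037],[0.65,0.001,0.0015,0.07,0.037],[0.65,0.001,0.0015,0.105,0.037],[0.65,0.001,0.0015,0.13,0.037],[0.65,0.001,0.0015,0.15,0.037],[0.65,0.001,0.0015,0.165,0.037],[0.65,0.001,0.0015,0.176,0.037],[0.65,0.001,0.0015,0.176,0.037]]]' && python3 -m pendant '[[[0.65,0,0,0,0],[0.4,0,0,0,0],[0.2,0,0,0,0],[0.2,0,0,0,0],[0.2,0,0,0,0],[0.2,0,0,0,0],[0.2,0,0,0,0],[0.2,0,0,0,0]]]'; python3 -c "
from h import *
go(523.2,233.4,24,2.323)"
```

```text
t: 4.25
eef_pos: [522.6, 233.5, 23.3]
tcp_rot: [-3.14, -0.001, 2.324]
ft_force: [0.0, 0.3, 0.1]
opening: 0.652
t: 5.05
eef_pos: [523.0, 233.7, 24.7]
tcp_rot: [3.141, 0.0, 2.324]
ft_force: [-2.4, -0.4, 5.0]
opening: 0.379
t 5.05 shift [-0.0004 -0.0001  0.0007] turn 0.001 q6 -0.45 F [-2.4 -0.4  5. ]
```

```bash
python3 -m pendant '[[[0.2,0,0,-0.02,0],[0.2,0,0,-0.05,0],[0.2,0,0,-0.09,0],[0.2,0,0,-0.14,0],[0.2,0,0,-0.19,0],[0.2,0,0,-0.23,0],[0.2,0,0,-0.265,0],[0.2,0,0,-0.28,0]]]'; python3 -c "
from h import *
go(516,-162.3,300,2.967)"
```

```text
t: 5.85
eef_pos: [523.3, 233.9, 307.6]
tcp_rot: [3.138, 0.002, 2.324]
ft_force: [-0.2, 0.0, -2.8]
opening: 0.38
t 5.85 shift [-0.2841 -0.2763  0.0072] turn -0.643 q6 -0.45 F [-0.2  0.  -2.8]
```

```bash
python3 -m pendant '[[[0.2,-0.02,-0.02,0,-0.05],[0.2,-0.05,-0.05,0,-0.15],[0.2,-0.085,-0.083,0,-0.25],[0.2,-0.12,-0.117,0,-0.35],[0.2,-0.155,-0.15,0,-0.45],[0.2,-0.19,-0.184,0,-0.55],[0.2,-0.22,-0.214,0,-0.62],[0.2,-0.24,-0.233,0,-0.643]]]'; python3 -c "
from h import *
go(516,-162.3,300,2.967)"
```

```text
t: 6.65
eef_pos: [516.4, -103.3, 304.0]
tcp_rot: [-3.141, -0.001, 2.968]
ft_force: [0.0, -0.2, -2.5]
opening: 0.375
t 6.65 shift [-0.0098 -0.0582  0.004 ] turn 0.001 q6 -1.72 F [ 0.  -0.2 -2.5]
```

```bash
python3 -m pendant '[[[0.2,-0.004,-0.02,0,0],[0.2,-0.008,-0.045,0,0],[0.2,-0.01,-0.058,0.002,0],[0.2,-0.01,-0.058,0.004,0],[0.2,-0.01,-0.058,0.004,0],[0.2,-0.01,-0.058,0.004,0],[0.2,-0.01,-0.058,0.004,0],[0.2,-0.01,-0.058,0.004,0]]]'; python3 - <<'E'
from h import *
s,c=grab("wrist"); I=c["image"]; P=pts(c,s); np.savez("w3.npz",img=I,P=P); Z=P[...,2]
r=np.hypot(P[...,0]-516,P[...,1]+162.3)
print(s["eef_pos"])
for a,b,R in((190,199,16),(200,226,14),(270,290,30),(302,320,30),(300,320,30)):
    q=P[(Z>a)&(Z<b)&(r<R)]
    if len(q)>5: print(a,len(q),q.mean(0).round(1),cv2.minAreaRect(q[:,:2].astype(np.float32)))
k=P[(r<95)&(Z>295)&(Z<365)]
t=2.967; x=(k[:,:2]-[516,-162.3])@[np.cos(t),np.sin(t)]; 
cv2.imwrite("pics/w3.png",I)
go(516,-162.3,300,2.967)
E
```

```text
t: 7.45
eef_pos: [516.9, -158.9, 300.6]
tcp_rot: [-3.142, 0.0, 2.968]
ft_force: [-0.4, 0.0, -1.2]
opening: 0.378
[ 516.8965537  -158.93046637  300.56577777]
190 360 [ 511.3 -161.6  195. ] ((513.0188598632812, -161.7728729248047), (25.256439208984375, 20.84752082824707), 80.47711944580078)
200 278 [ 511.  -161.5  215.7] ((512.403564453125, -161.978759765625), (13.79885196685791, 8.247456550598145), 78.77794647216797)
270 831 [ 509.  -158.   283.5] ((512.5350341796875, -158.63462829589844), (44.765846252441406, 27.339374542236328), 79.7127685546875)
302 3325 [ 508.8 -158.3  307.3] ((512.10400390625, -159.37014770507812), (52.57300567626953, 26.714792251586914), 80.01670837402344)
300 3542 [ 508.9 -158.2  307. ] ((512.2792358398438, -159.43373107910156), (52.57570266723633, 27.09952163696289), 79.6760482788086)
t 7.5 shift [ 0.0003 -0.0034  0.0006] turn 0.0 q6 -1.82 F [-0.6  0.7 -2.2]
```

View pics/w3.png

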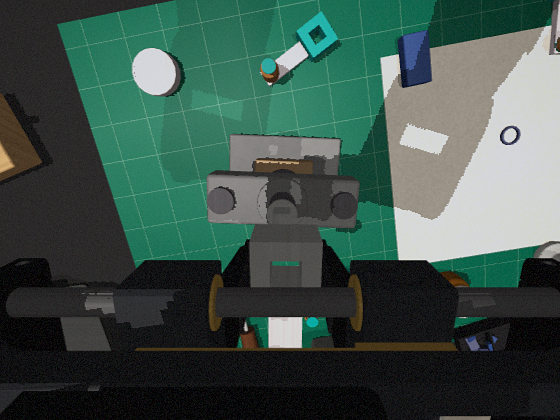

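```bash
python3 - <<'E'
from h import *
d=np.load("w3.npz");P=d["P"]; Z=P[...,2]
c=np.array([516.9,-158.93]);t=2.967;ex=np.array([np.cos(t),np.sin(t)]);ey=np.array([np.sin(t),-np.cos(t)])
q=P[...,:2]-c; x=q@ex;y=q@ey
def st(n,m): print(n,m.sum(),"x",np.percentile(x[m],[1,50,99]).round(1),"y",np.percentile(y[m],[1,99]).round(1),"z",np.percentile(Z[m],[1,50,99]).round(1))
st("hubtop",(Z>303)&(Z<312)&(abs(y)<12)&(abs(x)<30))
st("hubside",(Z>270)&(Z<302)&(abs(y)<12)&(abs(x)<30))
st("bottom+15",(Z>279)&(Z<302)&(abs(x)<30))
st("shank",(Z>200)&(Z<226)&(np.hypot(x,y)<18)); st("shankside",(Z>200)&(Z<214)&(np.hypot(x,y)<18)); st("shoulder",(Z>190)&(Z<199)&(np.hypot(x,y)<22))
go(516,-162.3,300,2.967)
E
```

```text
hubtop 1448 x [-6.8 10.8 17.7] y [-11.9  11.8] z [303.2 306.3 307.8]
hubside 1324 x [-9.2 17.  17.8] y [-11.5  11.6] z [276.6 290.7 301.9]
bottom+15 1707 x [-9.2 17.1 17.9] y [-23.8  22.8] z [279.4 292.4 301.9]
shank 278 x [0.5 6.2 7.8] y [-10.3   3.1] z [200.2 218.  221.8]
shankside 81 x [7.1 7.6 7.9] y [-10.5   3.2] z [200.2 207.2 213.6]
shoulder 360 x [-6.9  6.9 13.3] y [-16.1   8.4] z [191.6 195.  197.2]
t 7.5 shift [ 0.0003 -0.0034  0.0006] turn 0.0 q6 -1.82 F [-0.6  0.7 -2.2]
```

```bash
python3 -m pendant '[[[0.2,0.0014,-0.0033,0,0],[0.2,0.0014,-0.0033,0.015,0],[0.2,0.0014,-0.0033,0.03,0],[0.2,0.0014,-0.0033,0.042,0],[0.2,0.0014,-0.0033,0.05,0],[0.2,0.0014,-0.0033,0.055,0],[0.2,0.0014,-0.0033,0.06,0],[0.2,0.0014,-0.0033,0.06,0]]]'; python3 -c "
from h import *
go(516,-162.3,219,2.967)"
```

```text
t: 8.3
eef_pos: [514.8, -162.5, 240.1]
tcp_rot: [3.142, -0.0, 2.967]
ft_force: [-1.0, -0.4, -1.8]
opening: 0.375
t 8.3 shift [-0.0011  0.0004  0.0211] turn -0.0 q6 -1.82 F [-1.  -0.4 -1.8]
```

```bash
python3 -m pendant '[[[0.2,0,0,0.002,0],[0.2,0,0,0.004,0],[0.2,0,0,0.006,0],[0.2,0,0,0.008,0],[0.2,0,0,0.01,0],[0.2,0,0,0.012,0],[0.2,0,0,0.013,0],[0.2,0,0,0.013,0]]]'; python3 -c "
from h import *
go(516,-162.3,219,2.967)"
```

```text
t: 9.1
eef_pos: [514.8, -162.5, 227.3]
tcp_rot: [-3.142, -0.0, 2.967]
ft_force: [-0.5, -0.2, -2.2]
opening: 0.376
t 9.1 shift [-0.0011  0.0004  0.0083] turn -0.0 q6 -1.82 F [-0.5 -0.2 -2.2]
```

```bash
python3 -m pendant '[[[0.2,0,0,0.002,0],[0.2,0,0,0.004,0],[0.2,0,0,0.006,0],[0.2,0,0,0.007,0],[0.2,0,0,0.008,0],[0.2,0,0,0.009,0],[0.2,0,0,0.009,0],[0.2,0,0,0.009,0]]]'; python3 -c "
from h import *
go(516,-162.3,219,2.967)"
```

```text
t: 9.9
eef_pos: [514.9, -162.6, 219.0]
tcp_rot: [-3.141, 0.001, 2.967]
ft_force: [-2.4, 0.5, 5.3]
opening: 0.377
t 9.9 shift [-0.0011  0.0005  0.    ] turn -0.0 q6 -1.82 F [-2.4  0.5  5.3]
```

```bash
python3 -m pendant '[[[0.65,0,0,-0.001,0],[0.65,0,0,-0.001,0],[0.65,0,0,-0.001,0],[0.65,0,0,-0.001,0],[0.65,0,0,-0.02,0],[0.65,0,0,-0.045,0],[0.65,0,0,-0.068,0],[0.65,0,0,-0.07,0]]]'; python3 - <<'E'
from h import *
s,c=grab("wrist"); I=c["image"]; P=pts(c,s); np.savez("w4.npz",img=I,P=P); Z=P[...,2]
c0=np.array([515.8,-162.3]);t=2.967;ex=np.array([np.cos(t),np.sin(t)]);ey=np.array([np.sin(t),-np.cos(t)])
q=P[...,:2]-c0; x=q@ex;y=q@ey
print(s["eef_pos"])
def st(n,m): print(n,m.sum(),"x",np.percentile(x[m],[1,50,99]).round(1),"y",np.percentile(y[m],[1,99]).round(1),"z",np.percentile(Z[m],[1,50,99]).round(1))
st("hubtop",(Z>219)&(Z<235)&(abs(y)<26)&(abs(x)<28))
st("hubside",(Z>198)&(Z<220)&(abs(y)<16)&(abs(x)<28))
m=(Z>235)&(Z<275)&(abs(y)<25)&(x<-40)&(x>-95)
if m.sum()>5: st("sleeve",m)
cv2.imwrite("pics/w4.png",I)
go(515.5+69,-162.4-12,285,2.967)
E
```

```text
t: 10.7
eef_pos: [515.6, -162.9, 290.9]
tcp_rot: [-3.14, 0.004, 2.967]
ft_force: [-0.2, -0.0, 0.3]
opening: 0.653
[ 515.62148803 -162.87806791  290.88220431]
hubtop 2264 x [-17.3   1.4  18.4] y [-18.7  16.8] z [219.4 224.9 226.5]
hubside 581 x [-27.7  17.9  18.6] y [-15.3  15.4] z [198.2 214.4 219.9]
sleeve 836 x [-74.3 -65.4 -59.3] y [-11.9   8.6] z [237.7 247.  262.6]
t 10.75 shift [-0.0703  0.0005  0.0047] turn -0.0 q6 -1.82 F [ 0.3  0.6 -0.4]
```

View pics/w4.png

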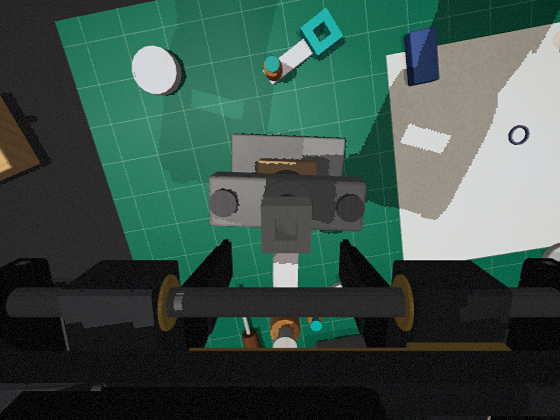

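```bash
python3 -m pendant '[[[0.65,-0.03,-0.001,0,0],[0.65,-0.06,-0.001,0,0],[0.65,-0.0703,-0.001,0,0],[0.65,-0.0703,-0.001,0.01,0],[0.65,-0.0703,-0.001,0.025,0],[0.65,-0.0703,-0.001,0.04,0],[0.65,-0.0703,-0.001,0.05,0],[0.65,-0.0703,-0.001,0.057,0]]]'; python3 -m pendant '[[[0.4,0,0,0.001,0],[0.1,0,0,0.001,0],[0.1,0,0,0.001,0],[0.1,0,0,0.001,0],[0.1,0,0,0.001,0],[0.1,0,0,0.001,0],[0.1,0,0,0.001,0],[0.1,0,0,0.001,0]]]'; python3 -c "
from h import *
go(584.4,-175.5,233,2.967)"
```

```text
t: 11.55
eef_pos: [582.9, -175.5, 230.2]
tcp_rot: [3.141, -0.002, 2.967]
ft_force: [-0.6, -0.3, 0.5]
opening: 0.647
t: 12.35
eef_pos: [584.0, -175.8, 230.5]
tcp_rot: [-3.141, 0.0, 2.967]
ft_force: [0.1, -0.1, 0.6]
opening: 0.226
t 12.35 shift [-0.0003  0.0003 -0.0025] turn -0.0 q6 -1.8 F [ 0.1 -0.1  0.6]
```

```bash
cat >> h.py <<'E'
def arc(a0,al):
    f=lambda a: np.array([-70*np.cos(a),70*np.sin(a)])/1e3
    for a in al: print(round(a,2),(f(a)-f(a0)).round(4).tolist())
def hub(n="side"):
    s,c=grab(n);P=pts(c,s);Z=P[...,2];m=(np.hypot(P[...,0]-515.5,P[...,1]+162.6)<14)&(Z>175)
    z=Z[m]; print(n,"hub z",m.sum(),np.percentile(z,[50,90,97]).round(1) if m.sum() else None, "eef",s["eef_pos"].round(1),"F",s["ft_force"].round(1),"M",s["moment"].round(2),"t",round(s["t"],2)); return s,c,P
E
python3 -c "
from h import *
hub('side');hub('top');hub('wrist')
arc(0,np.array([.05,.15,.25,.35,.45,.55,.6,.6]));arc(.6,np.arange(.7,1.41,.1))"
```

```text
side hub z 40 [187.8 226.5 227.9] eef [ 584.  -175.8  230.5] F [ 0.1 -0.1  0.6] M [ 0.09 -0.21 -0.06] t 12.35
top hub z 126 [572.7 589.7 592.1] eef [ 584.  -175.8  230.6] F [-0.3  0.4  0.1] M [ 0.11 -0.25  0.01] t 12.4
wrist hub z 3692 [225.1 382.4 382.4] eef [ 584.  -175.8  230.5] F [ 0.6 -0.5  1.3] M [ 0.13 -0.18 -0.02] t 12.45
0.05 [0.0001, 0.0035]
0.15 [0.0008, 0.0105]
0.25 [0.0022, 0.0173]
0.35 [0.0042, 0.024]
0.45 [0.007, 0.0304]
0.55 [0.0103, 0.0366]
0.6 [0.0122, 0.0395]
0.6 [0.0122, 0.0395]
0.7 [0.0042, 0.0056]
0.8 [0.009, 0.0107]
0.9 [0.0143, 0.0153]
1.0 [0.02, 0.0194]
1.1 [0.026, 0.0229]
1.2 [0.0324, 0.0257]
1.3 [0.039, 0.0279]
1.4 [0.0459, 0.0295]
```

```bash
sed -i 's/(Z>175)/(Z>170)\&(Z<240)/' h.py; python3 -m pendant '[[[0.1,0.0001,0.0035,0,0],[0.1,0.0008,0.0105,0,0],[0.1,0.0022,0.0173,0,0],[0.1,0.0042,0.024,0,0],[0.1,0.007,0.0304,0,0],[0.1,0.0103,0.0366,0,0],[0.1,0.0122,0.0395,0,0],[0.1,0.0122,0.0395,0,0]]]'; python3 -c "
from h import *
hub('side');hub('wrist')"
```

```text
t: 13.3
eef_pos: [579.3, -133.6, 230.9]
tcp_rot: [3.141, 0.002, 2.967]
ft_force: [6.3, 2.3, 2.3]
opening: 0.227
side hub z 59 [182.4 225.  226.9] eef [ 579.3 -133.6  230.9] F [6.3 2.3 2.3] M [ 0.27 -1.19 -0.03] t 13.3
wrist hub z 2578 [224.5 225.8 226.3] eef [ 579.3 -133.7  230.9] F [5.  2.1 2.7] M [ 0.33 -1.16  0.03] t 13.35
```

```bash
python3 -m pendant '[[[0.1,0.0042,0.0056,0,0],[0.1,0.009,0.0107,0,0],[0.1,0.0143,0.0153,0,0],[0.1,0.02,0.0194,0,0],[0.1,0.026,0.0229,0,0],[0.1,0.0324,0.0257,0,0],[0.1,0.0324,0.0257,0,0],[0.1,0.0324,0.0257,0,0]]]'; python3 -c "
from h import *
hub('side');hub('wrist')
arc(1.2,np.arange(1.3,2.01,.1))"
```

```text
t: 14.2
eef_pos: [551.5, -102.2, 231.0]
tcp_rot: [3.14, 0.001, 2.967]
ft_force: [4.2, 6.0, 5.2]
opening: 0.227
side hub z 84 [187.4 226.4 228.1] eef [ 551.5 -102.2  231. ] F [4.2 6.  5.2] M [ 1.09 -0.81 -0.  ] t 14.2
wrist hub z 2203 [224.5 225.7 226.1] eef [ 551.6 -102.2  231. ] F [4.3 6.3 4.7] M [ 1.09 -0.79 -0.07] t 14.25
1.3 [0.0066, 0.0022]
1.4 [0.0135, 0.0037]
1.5 [0.0204, 0.0046]
1.6 [0.0274, 0.0047]
1.7 [0.0344, 0.0042]
1.8 [0.0413, 0.0029]
1.9 [0.048, 0.001]
2.0 [0.0545, -0.0016]
```

```bash
python3 -m pendant '[[[0.1,0.0032,0.0012,0,0],[0.1,0.0066,0.0022,0,0],[0.1,0.01,0.003,0,0],[0.1,0.0135,0.0037,0,0],[0.1,0.0204,0.0046,0,0],[0.1,0.0274,0.0047,0,0],[0.1,0.0274,0.0047,0,0],[0.1,0.0274,0.0047,0,0]]]'; python3 -c "
from h import *
hub('side');hub('wrist')
arc(1.6,np.arange(1.65,2.01,.05))"
```

```text
t: 15.1
eef_pos: [524.6, -92.9, 230.6]
tcp_rot: [3.14, -0.001, 2.967]
ft_force: [1.5, 6.4, 3.4]
opening: 0.226
side hub z 90 [188.1 226.2 227.8] eef [524.6 -92.9 230.6] F [1.5 6.4 3.4] M [ 0.95 -0.31 -0.04] t 15.1
wrist hub z 1127 [223.6 224.8 225.2] eef [524.6 -92.9 230.6] F [0.8 5.8 4.3] M [ 0.99 -0.23  0.01] t 15.15
1.65 [0.0035, -0.0002]
1.7 [0.007, -0.0006]
1.75 [0.0104, -0.0011]
1.8 [0.0139, -0.0018]
1.85 [0.0172, -0.0027]
1.9 [0.0206, -0.0037]
1.95 [0.0239, -0.0049]
2.0 [0.0271, -0.0063]
```

```bash
python3 -m pendant '[[[0.1,0.0035,-0.0002,0,0],[0.1,0.007,-0.0006,0,0],[0.1,0.0104,-0.0011,0,0],[0.1,0.0139,-0.0018,0,0],[0.1,0.0172,-0.0027,0,0],[0.1,0.0206,-0.0037,0,0],[0.1,0.0206,-0.0037,0,0],[0.1,0.0206,-0.0037,0,0]]]'; python3 -c "
from h import *
hub('side');hub('wrist')
arc(1.9,np.arange(1.95,2.31,.05))"
```

```text
t: 16.0
eef_pos: [503.5, -93.4, 230.1]
tcp_rot: [3.14, -0.002, 2.967]
ft_force: [-0.0, 5.0, -0.2]
opening: 0.227
side hub z 53 [212.4 214.8 216.7] eef [503.5 -93.4 230.1] F [-0.   5.  -0.2] M [ 1.15 -0.28 -0.03] t 16.0
wrist hub z 0 None eef [503.4 -93.4 230.1] F [ 0.   5.6 -0.8] M [ 1.13 -0.27 -0.03] t 16.05
1.95 [0.0033, -0.0012]
2.0 [0.0065, -0.0026]
2.05 [0.0096, -0.0041]
2.1 [0.0127, -0.0058]
2.15 [0.0157, -0.0077]
2.2 [0.0186, -0.0096]
2.25 [0.0213, -0.0118]
2.3 [0.024, -0.014]
```

```bash
cat >> h.py <<'E'
def arcs(al0,steps):
    f=lambda a: np.array([-70*np.cos(a),70*np.sin(a),2.55*(-a)])/1e3
    for A in al0:
        print("from",round(A,2)); 
        for i in range(1,9): print((f(A-steps*i)-f(A)).round(4).tolist())
E
python3 -c "
from h import *
arcs([1.9,1.1,0.3,-0.5,-1.3,-2.1,-2.9,-3.7],.1)"
```

```text
from 1.9
[-0.0067, 0.0019, 0.0003]
[-0.0136, 0.0032, 0.0005]
[-0.0206, 0.0037, 0.0008]
[-0.0276, 0.0036, 0.001]
[-0.0345, 0.0027, 0.0013]
[-0.0414, 0.0012, 0.0015]
[-0.048, -0.001, 0.0018]
[-0.0544, -0.0039, 0.002]
from 1.1
[-0.0061, -0.0035, 0.0003]
[-0.0118, -0.0076, 0.0005]
[-0.017, -0.0122, 0.0008]
[-0.0218, -0.0173, 0.001]
[-0.026, -0.0229, 0.0013]
[-0.0297, -0.0288, 0.0015]
[-0.0327, -0.0351, 0.0018]
[-0.0351, -0.0417, 0.002]
from 0.3
[-0.0017, -0.0068, 0.0003]
[-0.0028, -0.0137, 0.0005]
[-0.0031, -0.0207, 0.0008]
[-0.0028, -0.0277, 0.001]
[-0.0017, -0.0346, 0.0013]
[0.0, -0.0414, 0.0015]
[0.0024, -0.0479, 0.0018]
[0.0054, -0.0542, 0.002]
from -0.5
[0.0037, -0.006, 0.0003]
[0.0079, -0.0115, 0.0005]
[0.0127, -0.0167, 0.0008]
[0.0179, -0.0213, 0.001]
[0.0236, -0.0253, 0.0013]
[0.0297, -0.0288, 0.0015]
[0.0361, -0.0317, 0.0018]
[0.0427, -0.0339, 0.002]
from -1.3
[0.0068, -0.0015, 0.0003]
[0.0138, -0.0024, 0.0005]
[0.0208, -0.0025, 0.0008]
[0.0277, -0.002, 0.001]
[0.0346, -0.0007, 0.0013]
[0.0414, 0.0012, 0.0015]
[0.0479, 0.0038, 0.0018]
[0.0541, 0.007, 0.002]
from -2.1
[0.0059, 0.0038, 0.0003]
[0.0113, 0.0082, 0.0005]
[0.0163, 0.0131, 0.0008]
[0.0207, 0.0185, 0.001]
[0.0246, 0.0243, 0.0013]
[0.0279, 0.0305, 0.0015]
[0.0306, 0.037, 0.0018]
[0.0326, 0.0437, 0.002]
from -2.9
[0.0013, 0.0069, 0.0003]
[0.002, 0.0138, 0.0005]
[0.0019, 0.0208, 0.0008]
[0.0012, 0.0278, 0.001]
[-0.0003, 0.0346, 0.0013]
[-0.0024, 0.0413, 0.0015]
[-0.0052, 0.0477, 0.0018]
[-0.0086, 0.0538, 0.002]
from -3.7
[-0.004, 0.0057, 0.0003]
[-0.0086, 0.0111, 0.0005]
[-0.0136, 0.0159, 0.0008]
[-0.0191, 0.0202, 0.001]
[-0.025, 0.0239, 0.0013]
[-0.0313, 0.027, 0.0015]
[-0.0379, 0.0295, 0.0018]
[-0.0446, 0.0313, 0.002]
```

```bash
python3 -m pendant '[[[0.1,0,0,0.002,0],[0.1,0,0,0.004,0],[0.1,0,0,0.006,0],[0.1,0,0,0.008,0],[0.1,0,0,0.009,0],[0.1,0,0,0.009,0],[0.1,0,0,0.009,0],[0.1,0,0,0.009,0]]]'; python3 -c "
from h import *
hub('side')"
```

```text
t: 16.9
eef_pos: [503.4, -93.3, 221.0]
tcp_rot: [3.14, -0.002, 2.967]
ft_force: [-0.9, 5.6, -0.4]
opening: 0.23
side hub z 55 [212.4 214.7 215.4] eef [503.4 -93.3 221. ] F [-0.9  5.6 -0.4] M [ 1.2  -0.24  0.02] t 16.9
```

```bash
python3 -m pendant '[[[0.1,-0.0067,0.0019,0.0003,0],[0.1,-0.0136,0.0032,0.0005,0],[0.1,-0.0206,0.0037,0.0008,0],[0.1,-0.0276,0.0036,0.001,0],[0.1,-0.0345,0.0027,0.0013,0],[0.1,-0.0414,0.0012,0.0015,0],[0.1,-0.048,-0.001,0.0018,0],[0.1,-0.0544,-0.0039,0.002,0]]]'; python3 -c "
from h import *
hub('side');hub('wrist')"
```

```text
t: 17.75
eef_pos: [557.9, -106.7, 219.2]
tcp_rot: [3.14, 0.0, 2.967]
ft_force: [2.6, 6.7, -0.6]
opening: 0.228
side hub z 45 [209.2 214.3 214.8] eef [ 557.9 -106.7  219.2] F [ 2.6  6.7 -0.6] M [ 1.55 -0.66 -0.02] t 17.75
wrist hub z 2247 [211.6 212.8 213.2] eef [ 558.8 -107.4  219.2] F [ 4.6  6.6 -0.1] M [ 1.44 -1.11  0.  ] t 17.8
```

```bash
python3 -m pendant '[[[0.1,-0.0061,-0.0035,0.0003,0],[0.1,-0.0118,-0.0076,0.0005,0],[0.1,-0.017,-0.0122,0.0008,0],[0.1,-0.0218,-0.0173,0.001,0],[0.1,-0.026,-0.0229,0.0013,0],[0.1,-0.0297,-0.0288,0.0015,0],[0.1,-0.0327,-0.0351,0.0018,0],[0.1,-0.0351,-0.0417,0.002,0]]]'; python3 -c "
from h import *
hub('wrist')"
```

```text
t: 18.65
eef_pos: [585.0, -155.2, 217.4]
tcp_rot: [3.142, 0.001, 2.967]
ft_force: [2.8, 3.4, -0.9]
opening: 0.224
wrist hub z 2663 [209.7 211.  211.4] eef [ 585.  -155.2  217.4] F [ 2.8  3.4 -0.9] M [ 0.85 -0.78 -0.05] t 18.65
```

```bash
python3 -m pendant '[[[0.1,-0.0017,-0.0068,0.0003,0],[0.1,-0.0028,-0.0137,0.0005,0],[0.1,-0.0031,-0.0207,0.0008,0],[0.1,-0.0028,-0.0277,0.001,0],[0.1,-0.0017,-0.0346,0.0013,0],[0.1,0,-0.0414,0.0015,0],[0.1,0.0024,-0.0479,0.0018,0],[0.1,0.0054,-0.0542,0.002,0]]]'; python3 -c "
from h import *
hub('wrist')"
```

```text
t: 19.5
eef_pos: [568.8, -207.5, 215.2]
tcp_rot: [3.141, -0.002, 2.967]
ft_force: [-2.1, 7.3, -0.1]
opening: 0.226
wrist hub z 2576 [207.7 208.9 209.3] eef [ 568.8 -207.5  215.2] F [-2.1  7.3 -0.1] M [1.35 0.14 0.04] t 19.5
```

```bash
python3 -m pendant '[[[0.1,0.0037,-0.006,0.0003,0],[0.1,0.0079,-0.0115,0.0005,0],[0.1,0.0127,-0.0167,0.0008,0],[0.1,0.0179,-0.0213,0.001,0],[0.1,0.0236,-0.0253,0.0013,0],[0.1,0.0297,-0.0288,0.0015,0],[0.1,0.0361,-0.0317,0.0018,0],[0.1,0.0427,-0.0339,0.002,0]]]'; python3 -c "
from h import *
hub('wrist')"
```

```text
t: 20.35
eef_pos: [521.3, -232.1, 213.2]
tcp_rot: [3.139, -0.001, 2.967]
ft_force: [2.6, 12.4, -0.6]
opening: 0.224
wrist hub z 2083 [205.7 206.9 207.3] eef [ 521.3 -232.1  213.2] F [ 2.6 12.4 -0.6] M [ 2.62 -0.83 -0.05] t 20.35
```

```bash
python3 -m pendant '[[[0.1,0.0068,-0.0015,0.0003,0],[0.1,0.0138,-0.0024,0.0005,0],[0.1,0.0208,-0.0025,0.0008,0],[0.1,0.0277,-0.002,0.001,0],[0.1,0.0346,-0.0007,0.0013,0],[0.1,0.0414,0.0012,0.0015,0],[0.1,0.0479,0.0038,0.0018,0],[0.1,0.0541,0.007,0.002,0]]]'; python3 -c "
from h import *
hub('side')"
```

```text
t: 21.2
eef_pos: [471.1, -216.8, 212.0]
tcp_rot: [3.141, 0.005, 2.966]
ft_force: [11.9, 6.9, 0.2]
opening: 0.225
side hub z 49 [204.5 207.  207.8] eef [ 471.1 -216.8  212. ] F [11.9  6.9  0.2] M [ 1.57 -2.54  0.  ] t 21.2
```

```bash
python3 -m pendant '[[[0.1,0.0056,0.0042,0.0003,0],[0.1,0.0108,0.0088,0.0005,0],[0.1,0.0156,0.0137,0.0008,0],[0.1,0.02,0.0191,0.001,0],[0.1,0.0239,0.0249,0.0013,0],[0.1,0.0272,0.0311,0.0015,0],[0.1,0.0299,0.0376,0.0018,0],[0.1,0.0319,0.0443,0.002,0]]]'; python3 -c "
from h import *
hub('side')"
```

```text
t: 22.05
eef_pos: [445.5, -167.4, 209.3]
tcp_rot: [-3.141, -0.001, 2.967]
ft_force: [-0.3, -6.4, -0.9]
opening: 0.222
side hub z 43 [202.9 205.4 206.1] eef [ 445.5 -167.4  209.3] F [-0.3 -6.4 -0.9] M [-0.89 -0.3  -0.02] t 22.05
```

```bash
python3 -m pendant '[[[0.1,0.0013,0.0069,0.0003,0],[0.1,0.002,0.0138,0.0005,0],[0.1,0.0019,0.0208,0.0008,0],[0.1,0.0012,0.0278,0.001,0],[0.1,-0.0003,0.0346,0.0013,0],[0.1,-0.0024,0.0413,0.0015,0],[0.1,-0.0052,0.0477,0.0018,0],[0.1,-0.0086,0.0538,0.002,0]]]'; python3 -c "
from h import *
hub('side');hub('wrist')"
```

```text
t: 22.9
eef_pos: [462.8, -115.7, 207.2]
tcp_rot: [3.142, -0.003, 2.967]
ft_force: [-5.8, -3.4, 2.2]
opening: 0.225
side hub z 1 [202.5 202.5 202.5] eef [ 462.8 -115.7  207.2] F [-5.8 -3.4  2.2] M [-0.74  0.44  0.01] t 22.9
wrist hub z 0 None eef [ 463.4 -115.1  207.2] F [-3.7  0.4  2.2] M [-0.09  0.31  0.02] t 22.95
```

```bash
python3 -m pendant '[[[0.1,-0.004,0.0057,0.0003,0],[0.1,-0.0086,0.0111,0.0005,0],[0.1,-0.0136,0.0159,0.0008,0],[0.1,-0.0191,0.0202,0.001,0],[0.1,-0.025,0.0239,0.0013,0],[0.1,-0.0313,0.027,0.0015,0],[0.1,-0.0379,0.0295,0.0018,0],[0.1,-0.0446,0.0313,0.002,0]]]'; python3 -m pendant '[[[0.1,0,0,0,0],[0.1,0,0,0,0],[0.1,0,0,0,0],[0.1,0,0,0,0],[0.1,0,0,0,0],[0.1,0,0,0,0],[0.1,0,0,0,0],[0.1,0,0,0,0]]]'; python3 - <<'E'
from h import *
s,c,P=hub('side');cv2.imwrite("pics/s9.png",cv2.resize(c["image"][110:230,240:400],None,fx=4,fy=4,interpolation=2))
s,c,P=hub('wrist');e=s["eef_pos"][:2]-[516,-162]; print("angle",np.degrees(np.arctan2(e[1],e[0])),np.hypot(*e),s["qvel"].round(3))
E
```

```text
t: 23.8
eef_pos: [511.8, -92.2, 204.9]
tcp_rot: [3.14, -0.004, 2.967]
ft_force: [-5.2, 3.0, 1.8]
opening: 0.226
t: 24.6
eef_pos: [512.4, -92.2, 205.0]
tcp_rot: [3.14, -0.002, 2.967]
ft_force: [-2.1, 5.5, -0.0]
opening: 0.225
side hub z 45 [198.9 201.  201.7] eef [512.4 -92.2 205. ] F [-2.1  5.5 -0. ] M [0.95 0.07 0.04] t 24.6
wrist hub z 250 [198.  198.7 199.1] eef [512.4 -92.2 205. ] F [-2.6  4.8  0.5] M [ 0.97  0.09 -0.02] t 24.65
angle 92.97829397444805 69.8647851974391 [ 0.001 -0.001  0.     0.001  0.     0.001]
```

View pics/s9.png

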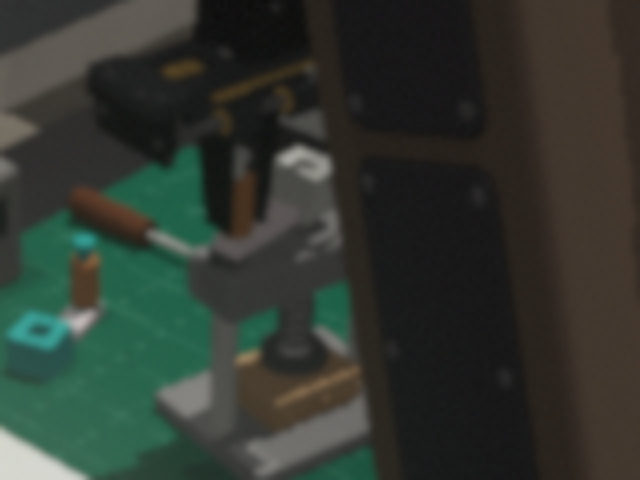

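The hub has sunk about 27 mm. The bore's play takes up some of the hand's travel, so the spindle is probably at about 5.9 rad. I'll go 0.3 rad further to centre it in the window.

```bash
python3 -c "
from h import *
arcs([-4.5],.05)"
```

```text
from -4.5
[-0.0034, 0.0007, 0.0001]
[-0.0069, 0.0011, 0.0003]
[-0.0104, 0.0014, 0.0004]
[-0.0139, 0.0016, 0.0005]
[-0.0174, 0.0015, 0.0006]
[-0.0209, 0.0013, 0.0008]
[-0.0244, 0.0009, 0.0009]
[-0.0278, 0.0003, 0.001]
```

```bash
python3 -m pendant '[[[0.1,-0.0034,0.0007,0.0001,0],[0.1,-0.0069,0.0011,0.0003,0],[0.1,-0.0104,0.0014,0.0004,0],[0.1,-0.0139,0.0016,0.0005,0],[0.1,-0.0174,0.0015,0.0006,0],[0.1,-0.0209,0.0013,0.0008,0],[0.1,-0.0209,0.0013,0.0008,0],[0.1,-0.0209,0.0013,0.0008,0]]]'; python3 -m pendant '[[[0.1,0,0,0,0],[0.1,0,0,0,0],[0.1,0,0,0,0],[0.1,0,0,0,0],[0.1,0,0,0,0],[0.1,0,0,0,0],[0.1,0,0,0,0],[0.1,0,0,0,0]]]'; python3 - <<'E'
from h import *
hub('side');s,c,P=hub('wrist');Z=P[...,2];m=(np.hypot(P[...,0]-516,P[...,1]+162)<26)&(Z>192)&(Z<203);q=P[m]
print(cv2.minAreaRect(q[:,:2].astype(np.float32)),s["qvel"].round(3))
A=np.c_[q[:,:2]-q[:,:2].mean(0),np.ones(len(q))];print("tilt",np.linalg.lstsq(A,q[:,2],rcond=None)[0].round(3),len(q))
cv2.imwrite("pics/w9.png",c["image"])
E
```

```text
t: 25.5
eef_pos: [533.1, -94.4, 204.1]
tcp_rot: [3.14, -0.003, 2.967]
ft_force: [-2.7, 7.1, 1.6]
opening: 0.225
t: 26.3
eef_pos: [533.1, -94.5, 204.1]
tcp_rot: [3.14, -0.003, 2.967]
ft_force: [-1.7, 6.1, -0.2]
opening: 0.229
side hub z 38 [197.8 199.8 201.1] eef [533.1 -94.5 204.1] F [-1.7  6.1 -0.2] M [1.15 0.11 0.04] t 26.3
wrist hub z 1692 [196.6 198.  198.3] eef [533.1 -94.5 204.2] F [-2.2  5.9 -0.1] M [ 1.11  0.08 -0.03] t 26.35
((515.8875122070312, -162.67050170898438), (37.08515930175781, 36.81907653808594), 75.65586853027344) [ 0.     0.001 -0.001 -0.     0.    -0.001]
tilt [-2.50000e-02 -1.60000e-02  1.96584e+02] 3391
```

View pics/w9.png

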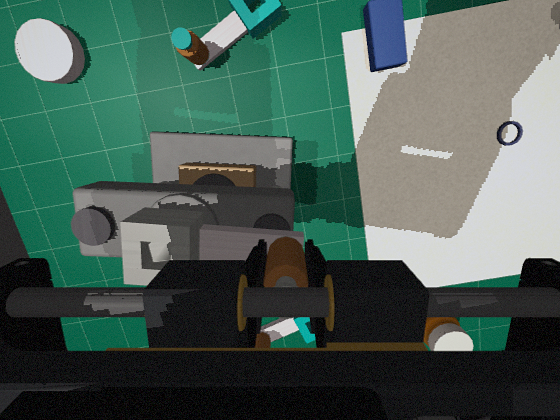

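The picture shows the hub at about (155,250), level, with the shank in its bore, and the fingers holding the sleeve at (285,260). The hub top is at 196.6 mm, so the spindle has sunk 28 mm, which is one turn.

```bash
python3 -c "
from cell import env
print(env.job_done())"
```

```text
the job is handed in; nothing more can be done
None
```

The crank is on the spindle, the thread has been dropped and wound one turn forward, and the job was handed in at about 26 s with the fingers still holding the sleeve. No verdict came back, so the figures below are my own checks.

- **Fitting:** I gripped the crank by its hub and lowered it onto the square until it met the shoulder. The hub top then read 225 mm, which puts the underside at 195 mm, fully home.
- **Drop:** Turning the sleeve backward, I saw the hub drop about 12 mm in the side view, between 1.6 and 1.9 rad of hand travel.
- **Forward turn:** I turned forward about 6.7 rad of hand travel. That includes 0.3 rad extra, because the first stop showed only about 27 mm of sink; I put that down to play in the bore.
- **Last checks:** The spindle has sunk about 28 mm, which matches about 6.3 rad. The hub is about 0.5 mm from the measured axis and tilted about 0.03 rad, and the arm is still. The grip opening reads 21.5 mm on the 22 mm sleeve.

**Disagreements:**
- The side camera reads the hub 2–4 mm higher than the wrist camera; it gave about 27 mm of sink.
- Side forces of up to about 14 N appeared partway round, because my axis estimate was slightly off. I shifted the hand's path by about 0.7 mm to ease them.
- I did not re-measure the bystanders. The ones in view in the last wrist picture looked undisturbed, and I felt no unexpected contact.

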